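# Isolate the relay and raise the dust-case sash to its index

### The job

Open up the glazed dust case on the test desk for work on the relay inside: push the chrome lever key fully over, away from you, to cut the test battery, and only then push the sliding front sash up from beneath its lip until the lip is level with the brass index on the jamb, and leave it standing there. Push only, without gripping the lip between the fingers, and leave the loose parts on the desk where they lie.

Things in the scene. Friction and masses are not known exactly. Their poses are not given: they have to be found in the camera images.
- sash (a joint): upward travel of the glazed front sash, m: 0 = closed, 0.205 = top stop. The sash is 284 mm wide and 230 mm high, slides straight up between two wooden jambs and is counterweighted: it needs about 2.5 to 5 N to push up and stays wherever it is left. It starts closed or up to 40 mm open
- lip (a point): middle of the front edge of the sash's lip, at half its thickness; moves with the sash. The lip is a level wooden ledge, steel plate beneath, 250 mm wide and 20 mm thick (10 mm above and below this point); it stands out 36 mm from the sash, 32 mm from the plinth and jambs. The space below it is open down to the desk. x points into the case, y to the left along the lip, z up
- case: the dust case: wooden plinth 240 x 360 x 115 mm high (foot 250 x 372 x 12 mm), glazed box to 360 mm, two front jambs 36 mm wide to 488 mm with brass pulleys on top. Fixed. Origin at the centre of its underside on the desk; x points from front to back (front of plinth and jambs at x = -120 mm), y to the left seen from the robot, z up
- index_blade (a point): the working-height mark: point of the brass index blade (4 mm thick, this point at half its thickness) clamped on the front of the left jamb (+y of the case), 27 mm in front of it, pointing in at the end of the lip, 10 mm from it. Fixed, 235 to 320 mm above the desk. The lip is level with the index when lip is at the same height as this point
- key_box: grey steel box 110 x 75 x 52 mm high, with a 3 mm slotted plate on top (top at 55 mm) and one chrome lever key; fixed on the desk in front of the case, at its left or its right corner. Origin at the centre of its underside; x points away from the operator (direction in which the key is thrown), z up
- key (a joint): angle of the lever key, rad: 0 = leaning 0.42 rad towards the operator (battery on), 0.84 = fully over, leaning 0.42 rad away (battery off). It turns about the box's y axis at 45 mm above the desk, takes about 1 N at its tip and stays where it is left
- key_tip (a point): end of the chrome lever, 56 mm from its pivot (round, 7 mm thick, 12 mm thick over its last 25 mm); turns with the lever, about 96 mm above the desk at both ends of its throw; the box top is at 55 mm
- terminal_block: black bakelite block 110 x 75 x 36 mm with six brass terminals (top at 53 mm), no lever; fixed, at the case's other front corner. Origin at the centre of its underside
- plug: loose brass plug body, 88 x 18 x 18 mm, lying in front of the case; leave alone. Origin on its underside, its length along x
- receiver_cup: loose black bakelite receiver cup, 64 mm across, 40 mm high; leave alone. Origin at the centre of its underside
- resistor_tube: loose white ceramic resistor tube on steel feet, 70 x 30 x 28 mm; leave alone. Origin at the centre of its underside, its length along x
- relay_yoke: loose steel relay yoke with core, 75 x 30 x 39 mm high; leave alone. Origin at the centre of its underside, its length along x
- screwdriver: loose screwdriver, 170 mm long, lying beside the case; leave alone. Origin on its underside, its length along x
- coil_bobbin: loose coil bobbin, 40 mm across, 34 mm high, standing beside the case; leave alone. Origin at the centre of its underside
Mind the look-alikes: they are no part of the job. Leave any blue look-alike of the key_box alone.

How it is judged:
On the way, in this order (a step that is already met when the one before it is completed fails the run):
1. the lever key is thrown over, away from the operator (beyond 0.70 of 0.84 rad) (value of joint key above 0.7 rad), for 0.2 s.
2. the sash is pushed up until its lip is level with the index, within 9 mm (z of lip in the frame of index_blade between -0.009 and 0.009 m), for 0.2 s.
At the end, for the whole second after the job is handed in: The key is over beyond 0.70 rad, the sash stands still with the middle of its lip's edge within 9 mm of the index's height, and every loose part is within 20 mm of where it lay (all of step 2 and value of joint key above 0.7 rad and velocity of joint sash between -0.004 and 0.004 m/s and distance of each of plug, receiver_cup, resistor_tube, relay_yoke, screwdriver, coil_bobbin from where it was at the start of the episode below 0.02 m); the robot touches nothing.
It fails at once if the sash is raised more than 12 mm before the key is thrown (distance of lip from where it was at the start of the episode above 0.012 m and value of joint key below 0.7 rad).
It fails at once if the lip is taken between the fingers (grasp point within the lip) (x of the grasp point in the frame of lip between 0 and 0.036 m and y of the grasp point in the frame of lip between -0.125 and 0.125 m and z of the grasp point in the frame of lip between -0.008 and 0.008 m).
It fails at once if a loose part is lifted, carried or knocked more than 20 mm from where it lay (distance of any of plug, receiver_cup, resistor_tube, relay_yoke, screwdriver, coil_bobbin from where it was at the start of the episode above 0.02 m).
It also fails if it takes over 45 s, if anything falls off the work surface, if the arm or the gripper's body presses on something with over 40 N, if the wrist force passes 120 N, or if a joint passes its speed limit or range.

### The arm

A 7-joint arm with a two-finger parallel gripper is mounted at the origin on the work surface. World frame = base frame: x ahead of the robot, y to its left, z up, the work surface at z = 0. Lengths are in m, angles in rad, forces in N, time in s.
With the tool pointing down it reaches from about 0.425 to 0.875 m from the base axis. Payload 4.7 kg.
Tool frame: the origin (TCP) lies at the very end of the fingers, on their centre line; the grasp point (between the pads) lies 19 mm behind it; z points along the fingers, y is the line along which they close (so a half turn about z gives the same grasp; the last joint's range is limited). The gripper opens to 87 mm and grips with 3 to 60 N. Pads are 19 mm wide; open, the fingers measure 117 mm over their backs; the gripper's body (75 mm by 190 mm) begins 51 mm behind the grasp point.
Start: joints at [1.193, 0.321, -0.07, 1.45, 0.023, 1.371, -0.057], TCP at [0.248, -0.601, 0.223] pointing down, gripper open.
Joint ranges: [-2.86, 2.86], [-0.3, 2.09], [-1.38, 1.24], [0.06, 2.45], [-1.56, 4.7], [0.09, 2.05], [-2.69, 2.69]. Speed limits (rad/s): [2.57, 2.57, 3.14, 3.14, 3.14, 3.14, 3.14].

### API

Orientations are given as a rotation vector (axis times angle).
In Python, from bench import ctrl, get_image, job gives the robot as it stands.
- The arm moves only by the shell command python3 -m crank 'ROWS' [FORCE]. ROWS is JSON, a list that holds one entry, the list of rows, each a list of 5 numbers: the shift along the tool's x, y, z in mm, then the turn about the tool's z in rad, then the closure, from -1 (fully open) to 1 (shut), so that 0 is half open. A call has 1 to 10 rows; each row shifts and turns the commanded pose from where the row before left it, along the tool's axes as they then stand; what a row does not reach is not made up. A row lasts 1/12 s, in which the tool goes at most 41.7 mm and 7.16 degrees, less where a joint would pass 70% of its speed; a pose out of reach is approached as far as the arm can. A call with a gripper value outside its range is refused whole. The fingers move at their own pace and stop on an object; FORCE is the grip in N (left out, the last holds). Time passes only in rows, so rows that do not move let the fingers close. It gives the time, the measured TCP pose, the force, the opening and the grip force at its end, in the units of the state.
- ctrl.get_state(): the state, without advancing time (a new reading comes with each control period).
- get_image(name): name is "scene" or "side" or "wrist"; returns a dict with "pixels" (480x640x3 uint8, red, green, blue), "fx", "fy", "cx", "cy" (pixels), "T" (4x4, takes a point from camera to world coordinates); the wrist camera has in their place "T_tool_cam" (4x4, takes a point from camera to tool coordinates, whose origin is the TCP and whose axes are the flange's). Camera axes: x right, y down, z forward; pixel columns grow to the right and rows downward; lengths in m; the calibration is good to about 2 mm. A picture is of the moment at which its call begins: read the wrist's pose just before it. There is no depth.
- job.close_job(): hands the job in; it is judged then, once.
The state is a dict: "time": time; "joint_positions": joint angles; "qd": joint speeds; "joint_torque": joint torques, N m; "position": TCP position; "tool_rot": TCP orientation; "ft_force": force on the tool from outside, world axes, zero at the start; "torque": the same for the moment, N m; "grip_width": opening from 0.0 (shut) to 1.0 (fully open); "grip_force": force on a finger pad.
Only numpy, scipy, OpenCV 4.12 (cv2) and the standard library are available. Lean on these libraries where they do the work, as an engineer would, in place of code of your own. Each camera call takes 0.05 s, during which the arm holds its last target. There are 200 camera calls.

## Working session

There is one attempt and no reset: what is moved stays moved. The work goes in short steps, Python scripts to look and compute and a shell command to move; the robot and the scene stay as the last step left them, time stands still between calls to the robot, and variables do not carry over. Pictures are saved under pics/ and viewed, at most 10 in all, crops included, and the job is handed in when it is done.

```bash
ls; mkdir -p pics
python3 - <<'E'
from bench import ctrl,get_image,job
import cv2,numpy as np
s=ctrl.get_state();print(s)
for n in("scene","side"):
    d=get_image(n);cv2.imwrite(f"pics/{n}0.png",d["pixels"][:,:,::-1]);print(n,d["fx"],d["fy"],d["cx"],d["cy"],np.round(d["T"],4).tolist())
E
```

```text
pics
{'time': 0.0, 'joint_positions': array([ 1.19310247,  0.32184775, -0.07008359,  1.45166676,  0.02260344,
        1.3707789 , -0.05686879]), 'qd': array([-0.00017994,  0.00027464, -0.00262481, -0.00028278,  0.00178761,
       -0.0001364 ,  0.00111458]), 'joint_torque': array([ 5.32804133e-04, -4.91294146e+01, -4.03608782e-01, -3.12535894e+01,
       -6.38024951e-02,  4.36877995e-02,  1.96994220e-04]), 'position': array([ 0.24794475, -0.6002627 ,  0.22144956]), 'tool_rot': array([-3.07966664e+00, -6.11232821e-01,  7.38600595e-04]), 'ft_force': array([-0.64592493, -0.60057553,  0.0196146 ]), 'torque': array([-0.00572649,  0.01265512, -0.04547023]), 'grip_force': 0.0, 'grip_width': 0.9988808686802291}
scene 619.8865017191182 619.8865017191182 318.8056122396167 237.51881965021684 [[0.6039, -0.751, 0.2671, 0.1769], [-0.797, -0.5697, 0.2003, -0.2531], [0.0017, -0.3338, -0.9426, 1.4137], [0.0, 0.0, 0.0, 1.0]]
side 584.965487747408 584.965487747408 317.8087231231754 251.42370458866336 [[-0.9976, -0.059, 0.0355, 0.4386], [-0.068, 0.7605, -0.6457, 0.9314], [0.0111, -0.6466, -0.7627, 1.3051], [0.0, 0.0, 0.0, 1.0]]
```

View pics/scene0.png

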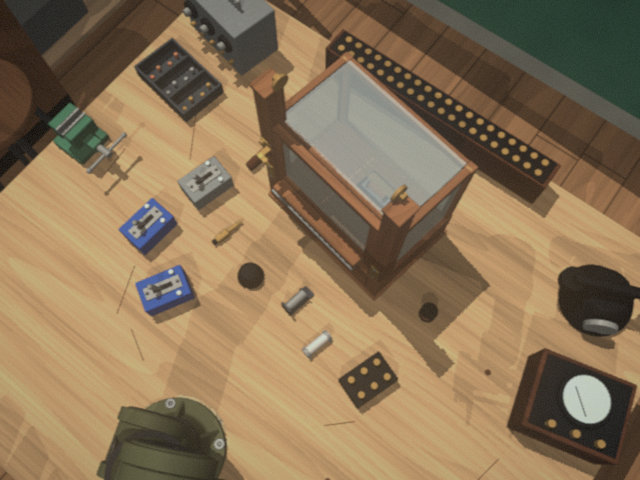

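View pics/side0.png

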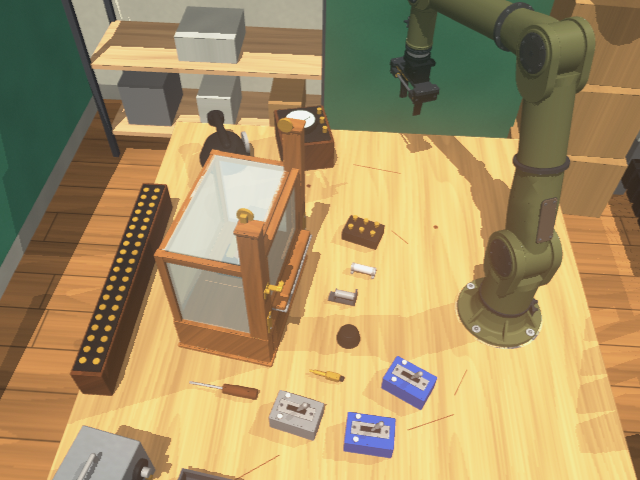

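The grey box (scene 207,182; side 297,413), at the case's front-left corner, fits key_box. The blue boxes (scene 148,225 and 165,290) are the look-alikes. I'll confirm that in enlarged crops and pick points from them.

Run:
```python
import cv2
a=cv2.imread("pics/scene0.png")[70:310,160:440]
cv2.imwrite("pics/c1.png",cv2.resize(a,None,fx=2.5,fy=2.5,interpolation=cv2.INTER_CUBIC))
b=cv2.imread("pics/side0.png")
cv2.imwrite("pics/c2.png",cv2.resize(b[200:440,170:370],None,fx=2.5,fy=2.5,interpolation=cv2.INTER_CUBIC))
```

```text
(no output)
```

View pics/c1.png

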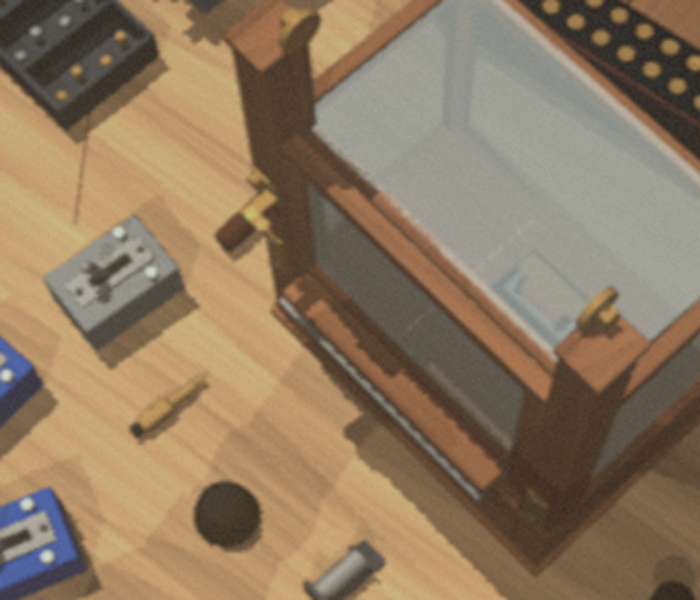

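View pics/c2.png

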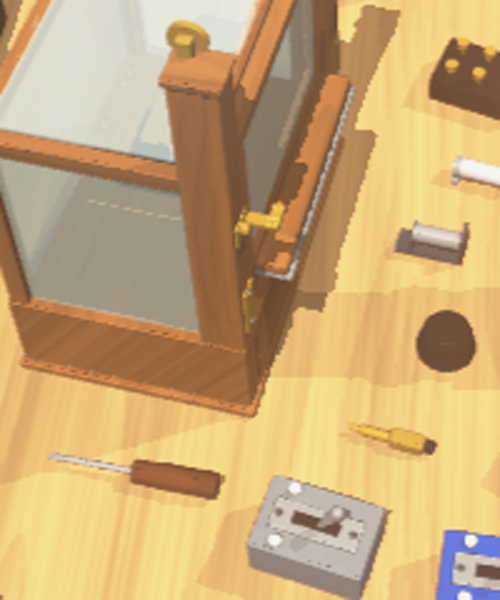

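The crops confirm it: the grey box carries the slotted plate and lever (lever knob at side ≈305,405). The lip's pale front edge runs scene (273,190)→(351,268) and side (287,310)→(311,235). The brass index is near scene (268,163) and side (280,285). Next I'll triangulate.

```bash
cat > h.py <<'E'
import numpy as np,cv2
from bench import ctrl,get_image
def ray(d,uv):
    T=np.asarray(d["T"]);v=T[:3,:3]@[(uv[0]-d["cx"])/d["fx"],(uv[1]-d["cy"])/d["fy"],1]
    return T[:3,3],v/np.linalg.norm(v)
def onz(d,uv,z):
    o,v=ray(d,uv);return o+v*(z-o[2])/v[2]
def tri(d1,u1,d2,u2):
    A=np.zeros((3,3));b=np.zeros(3);R=[]
    for d,u in((d1,u1),(d2,u2)):
        o,v=ray(d,u);P=np.eye(3)-np.outer(v,v);A+=P;b+=P@o;R.append((o,P))
    p=np.linalg.solve(A,b);return p,max(np.linalg.norm(P@(p-o)) for o,P in R)
E
python3 - <<'E'
from h import *
np.set_printoptions(precision=4,suppress=True)
s,d=get_image("scene"),get_image("side")
S=lambda x,y:(160+x/2.5,70+y/2.5)
D=lambda x,y:(170+x/2.5,200+y/2.5)
print("lipL",tri(s,S(283,300),d,D(292,275)));print("lipR",tri(s,S(478,495),d,D(352,88)))
print("jambL top front-left corner",onz(s,S(228,38),.488),onz(d,D(160,80),.488))
print("boxtop scene",[onz(s,S(*p),.052)[:2] for p in((47,283),(135,215),(182,268),(95,340))])
print("boxtop side",[onz(d,D(*p),.052)[:2] for p in((272,477),(385,510),(360,592),(248,545))])
print("foot side",[onz(d,D(*p),.012)[:2] for p in((20,363),(255,410))],"foot scene",onz(s,S(538,572),.012))
print("case rear? plug",onz(d,D(350,428),.009)[:2],onz(d,D(435,448),.009)[:2],"cup",onz(s,S(228,513),.04)[:2],"lever side",onz(d,D(338,513),.09),"scene",onz(s,S(100,268),.09))
for n,i,r in(("scene",s,(135,185,240,290)),("side",d,(260,315,255,310))):
    c=i["pixels"][r[0]:r[1],r[2]:r[3],::-1] if n=="scene" else i["pixels"][r[2]:r[3],r[0]:r[1],::-1]
    cv2.imwrite(f"pics/z_{n}.png",cv2.resize(c,(400,400),interpolation=cv2.INTER_CUBIC))
k1=cv2.resize(s["pixels"][150:215,175:240,::-1],(400,400),interpolation=cv2.INTER_CUBIC)
k2=cv2.resize(d["pixels"][380:445,263:328,::-1],(400,400),interpolation=cv2.INTER_CUBIC)
z=[cv2.imread(f"pics/z_{n}.png")[:300] for n in("scene","side")]
z=[cv2.resize(s["pixels"][145:195,240:290,::-1],(400,300),interpolation=cv2.INTER_CUBIC),cv2.resize(d["pixels"][270:320,260:310,::-1],(400,300),interpolation=cv2.INTER_CUBIC)]
k=[cv2.resize(q,(400,300)) for q in(k1,k2)]
cv2.imwrite("pics/m1.png",np.vstack([np.hstack(z),np.hstack(k)]))
E
```

```text
lipL (array([0.5536, 0.1566, 0.1727]), np.float64(0.0023438123814703204))
lipR (array([ 0.5147, -0.0836,  0.1706]), np.float64(0.001429804406174652))
jambL top front-left corner [0.5917 0.2063 0.488 ] [0.637 0.204 0.488]
boxtop scene [array([0.4697, 0.388 ]), array([0.5763, 0.3678]), array([0.5603, 0.2948]), array([0.4527, 0.3124])]
boxtop side [array([0.5587, 0.3031]), array([0.4514, 0.3284]), array([0.4687, 0.4079]), array([0.5729, 0.3714])]
foot side [array([0.8321, 0.1761]), array([0.5875, 0.212 ])] foot scene [ 0.5329 -0.1505  0.012 ]
case rear? plug [0.4917 0.2233] [0.4069 0.239 ] cup [0.3988 0.1071] lever side [0.4926 0.3526 0.09  ] scene [0.5031 0.3408 0.09  ]
```

View pics/m1.png

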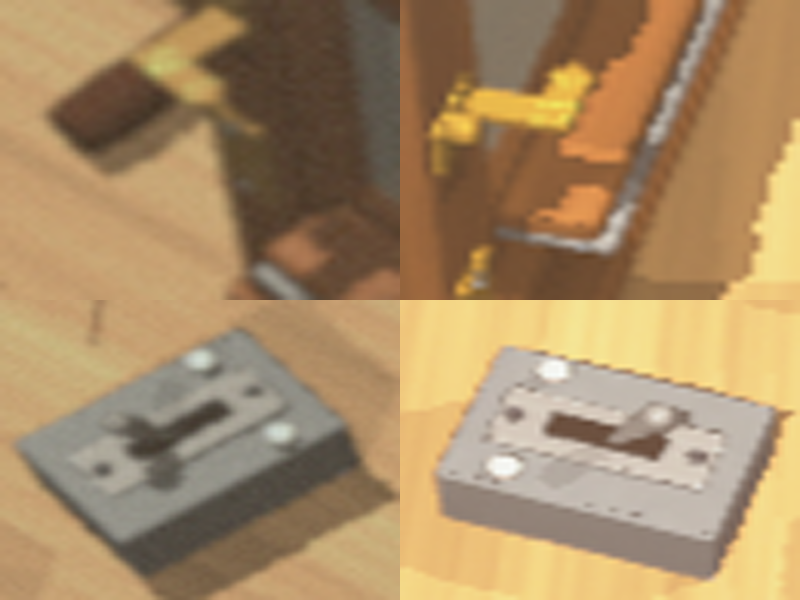

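The index blade's point is at scene ≈(272.8,166.7) and side ≈(283,281.7). The lever tip is at scene ≈(194.5,177) and side ≈(305,405), leaning towards the operator.

Run:
```python
from h import *
from scipy.spatial.transform import Rotation as R
np.set_printoptions(precision=4,suppress=True)
s,d=get_image("scene"),get_image("side")
print("index",tri(s,(272.75,166.7),d,(283.1,281.7)))
print("key tip",tri(s,(194.5,177.1),d,(304.9,404.9)))
m=lambda x,y:(263+(x-400)/400*65,380+(y-300)/300*65)
print("box side",[onz(d,m(*p),.052)[:2] for p in((505,347),(778,410),(440,480),(715,540))])
st=ctrl.get_state();print(R.from_rotvec(st["tool_rot"]).as_matrix())
w=get_image("wrist");print(np.round(w["T_tool_cam"],3).tolist(),w["fx"]);cv2.imwrite("pics/w0.png",w["pixels"][:,:,::-1])
c=d["pixels"][0:150,350:550,::-1];cv2.imwrite("pics/grip.png",np.vstack([cv2.resize(c,(400,300),interpolation=cv2.INTER_CUBIC),cv2.resize(w["pixels"][:,:,::-1],(400,300))]))
```

```text
index (array([0.5598, 0.1544, 0.2789]), np.float64(0.003325036925953697))
key tip (array([0.4945, 0.3515, 0.0897]), np.float64(0.0011538119692982142))
box side [array([0.5559, 0.3014]), array([0.4505, 0.3279]), array([0.5719, 0.3737]), array([0.4691, 0.3968])]
[[ 0.9242  0.3819 -0.0003]
 [ 0.3819 -0.9242  0.0006]
 [-0.     -0.0006 -1.    ]]
[[-0.001, -0.965, -0.263, 0.071], [1.0, -0.0, -0.001, 0.0], [0.001, -0.263, 0.965, -0.161], [0.0, 0.0, 0.0, 1.0]] 429.34371777821275
```

View pics/grip.png

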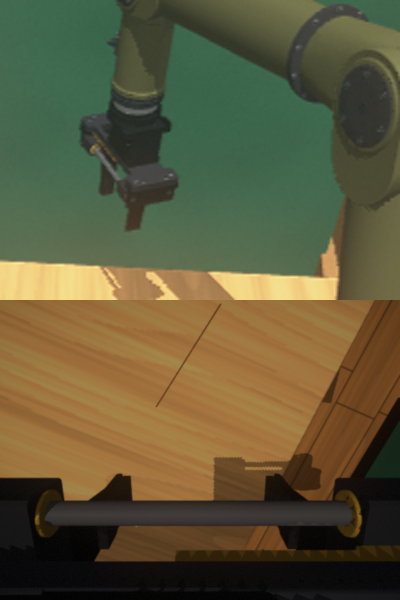

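```bash
python3 -m crank '[[[0,0,0,0.111,1],[0,0,0,0.111,1],[0,0,0,0.111,1],[0,0,0,0.111,1],[0,0,0,0.111,1]]]' 20; python3 -m crank '[[[9.3,-37,0,0,1],[9.3,-37,0,0,1],[9.3,-37,0,0,1],[9.3,-37,0,0,1],[9.3,-37,0,0,1],[9.3,-37,0,0,1],[9.3,-37,0,0,1],[9.3,-37,0,0,1],[9.3,-37,0,0,1],[9.3,-37,0,0,1]]]'
```

```text
time: 0.77
position: [0.2482, -0.6007, 0.2225]
tool_rot: [3.13, -0.265, -0.0]
ft_force: [-0.3, -0.2, -0.6]
grip_width: 0.706
grip_force: 0.0
time: 1.6
position: [0.4004, -0.249, 0.2228]
tool_rot: [3.13, -0.256, 0.001]
ft_force: [0.6, -0.3, -0.1]
grip_width: 0.018
grip_force: 0.0
```

```bash
python3 -m crank '[[[-1.5,-36,0,0,1],[-1.5,-36,0,0,1],[-1.5,-36,0,0,1],[-1.5,-36,0,0,1],[-1.5,-36,0,0,1],[-1.5,-36,0,0,1],[-1.5,-36,0,0,1]]]'; python3 -m crank '[[[-8.6,-35,0,0,1],[-8.6,-35,0,0,1],[-8.6,-35,0,0,1],[-8.6,-35,0,0,1],[-8.6,-35,0,0,1],[-8.6,-35,0,0,1],[-8.6,-35,0,0,1]]]'
```

```text
time: 2.18
position: [0.4305, 0.0013, 0.2228]
tool_rot: [3.13, -0.256, 0.002]
ft_force: [1.3, 0.3, -0.3]
grip_width: 0.005
grip_force: 0.0
time: 2.77
position: [0.4107, 0.2527, 0.223]
tool_rot: [3.131, -0.256, 0.003]
ft_force: [0.9, -0.8, -0.2]
grip_width: 0.006
grip_force: 0.0
```

```bash
python3 -m crank '[[[5.6,-36.7,0,0,1],[5.6,-36.7,0,0,1],[5.6,-36.7,0,0,1],[0,0,37,0,1],[0,0,37,0,1],[0,0,37,0,1],[0,0,36,0,1]]]'
python3 - <<'E'
from h import *
a=get_image("scene")["pixels"][120:270,150:300,::-1];b=get_image("side")["pixels"][330:480,220:370,::-1]
cv2.imwrite("pics/k1.png",np.hstack([cv2.resize(q,(400,400),interpolation=cv2.INTER_CUBIC) for q in(a,b)]))
E
```

```text
time: 3.35
position: [0.4454, 0.357, 0.0735]
tool_rot: [-3.131, 0.256, 0.001]
ft_force: [0.4, 0.2, 0.4]
grip_width: 0.006
grip_force: 0.0
```

View pics/k1.png

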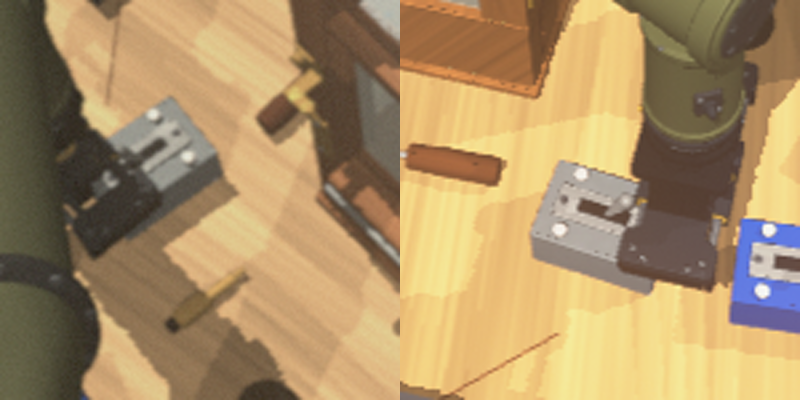

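The lever (side ≈302,406) still stands in front of the shut fingers and is in line with them, so I'm pushing along case x.

```bash
python3 -m crank '[[[8,0,0,0,1],[8,0,0,0,1],[8,0,0,0,1],[6,0,0,0,1],[6,0,0,0,1],[6,0,0,0,1]]]'; python3 -m crank '[[[5,0,0,0,1],[5,0,0,0,1],[5,0,0,0,1]]]';python3 -m crank '[[[5,0,0,0,1],[5,0,0,0,1]]]'
```

```text
time: 3.95
position: [0.4878, 0.3508, 0.0767]
tool_rot: [-3.13, 0.257, -0.001]
ft_force: [-2.3, 0.9, 1.1]
grip_width: 0.007
grip_force: 1.0
time: 4.2
position: [0.5019, 0.3476, 0.0755]
tool_rot: [3.131, -0.256, -0.001]
ft_force: [-1.6, 1.1, 1.5]
grip_width: 0.005
grip_force: 1.1
time: 4.37
position: [0.5115, 0.3455, 0.075]
tool_rot: [3.13, -0.256, -0.002]
ft_force: [-2.7, -0.6, -1.0]
grip_width: 0.003
grip_force: 1.2
```

```bash
python3 -m crank '[[[3,0,0,0,1],[3,0,0,0,1]]]'; python3 -m crank '[[[3,0,0,0,1],[3,0,0,0,1],[0,0,0,0,1]]]'
```

```text
time: 4.53
position: [0.5139, 0.3452, 0.0746]
tool_rot: [3.129, -0.255, -0.012]
ft_force: [-13.0, -0.4, 5.3]
grip_width: 0.007
grip_force: 6.6
time: 4.78
position: [0.5144, 0.3452, 0.0744]
tool_rot: [3.126, -0.25, -0.025]
ft_force: [-20.7, -1.9, 10.9]
grip_width: 0.007
grip_force: 9.9
```

```bash
python3 -m crank '[[[-15,0,0,0,1],[-25,0,0,0,1],[-25,0,0,0,1],[0,0,-35,0,1],[0,0,-35,0,1],[0,0,-35,0,1],[-20,35,-35,0,1]]]'
python3 - <<'E'
from h import *
from scipy.spatial.transform import Rotation as R
s,d=get_image("scene"),get_image("side")
a=s["pixels"][150:215,175:240,::-1];b=d["pixels"][380:445,263:328,::-1]
cv2.imwrite("pics/k2.png",np.hstack([cv2.resize(q,(400,400),interpolation=cv2.INTER_CUBIC) for q in(a,b)]))
E
```

```text
time: 5.37
position: [0.4423, 0.3337, 0.2105]
tool_rot: [-3.125, 0.252, -0.004]
ft_force: [0.1, -1.7, 2.1]
grip_width: 0.001
grip_force: 0.0
```

View pics/k2.png

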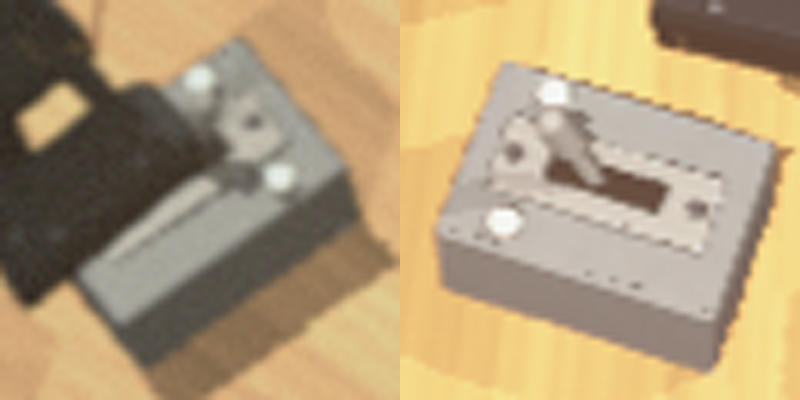

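The key is thrown: the lever now leans away (side ≈288,401). The tool can only point down, so the surface that can push from beneath the lip is the top of the gripper body's overhanging end. I'll measure that end by projecting marks at known tool heights.

Run:
```python
from h import *
from scipy.spatial.transform import Rotation as R
st=ctrl.get_state();M=R.from_rotvec(st["tool_rot"]).as_matrix();p=st["position"]
out=[]
for n in("scene","side"):
    d=get_image(n);T=np.asarray(d["T"])
    def pr(t):
        c=T[:3,:3].T@(p+M@np.array(t)-T[:3,3]);return np.array([c[0]/c[2]*d["fx"]+d["cx"],c[1]/c[2]*d["fy"]+d["cy"]])
    c0=pr((0,0,-.1));o=(c0-[60,60]).astype(int)
    o=np.clip(o,0,[520,360]);k=400/120
    im=cv2.resize(d["pixels"][o[1]:o[1]+120,o[0]:o[0]+120,::-1],(400,400),interpolation=cv2.INTER_CUBIC)
    for z,col in((0,(255,255,255)),(-.07,(0,255,0)),(-.1,(0,255,255)),(-.13,(0,128,255)),(-.16,(0,0,255))):
        pts=[(0,0,0)] if z==0 else [(.0375,.095,z),(-.0375,.095,z),(-.0375,-.095,z),(.0375,-.095,z)]
        q=np.array([(pr(t)-o)*k for t in pts]).astype(np.int32)
        for a in q: cv2.circle(im,tuple(int(v) for v in a),3,col,-1)
        cv2.polylines(im,[q],True,col,1)
    out.append(im)
cv2.imwrite("pics/g2.png",np.hstack(out))
```

```text
(no output)
```

View pics/g2.png

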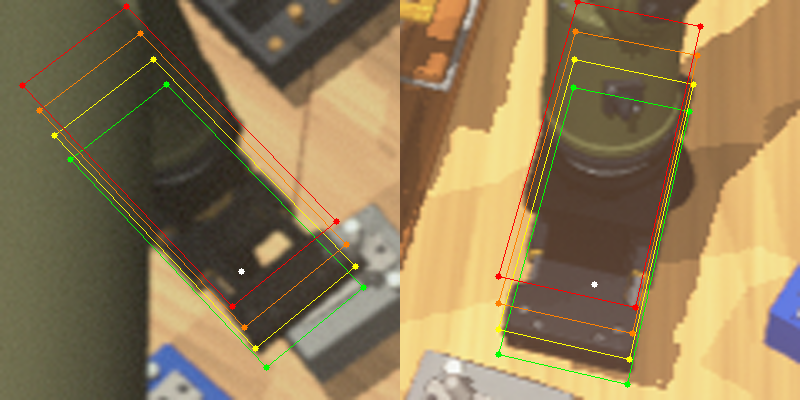

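In the side crop the slab at the body's end reaches about 95 mm from the tool axis (edge at rows ≈333–372). Its top lies about 100–105 mm behind the TCP, and it is about 45 mm long before the main body starts. It can go 25 mm under the lip.

```bash
python3 -m crank '[[[0,0,0,-0.12,1],[0,0,0,-0.12,1],[0,0,0,-0.12,1],[0,0,0,-0.12,1],[0,0,0,-0.12,1],[0,0,0,-0.12,1],[0,0,0,-0.12,1]]]'; python3 -m crank '[[[0,0,0,-0.12,1],[0,0,0,-0.12,1],[0,0,0,-0.12,1],[0,0,0,-0.12,1],[0,0,0,-0.12,1],[0,0,0,-0.13,1],[0,0,0,0,1]]]'
python3 - <<'E'
from h import *
from scipy.spatial.transform import Rotation as R
np.set_printoptions(precision=4,suppress=True)
s=get_image("scene")
print("relay",onz(s,(297,300),.02)[:2],"resistor",onz(s,(318,343),.015)[:2],"cup",onz(s,(160+228/2.5,70+513/2.5),.04)[:2])
st=ctrl.get_state();M=R.from_rotvec(st["tool_rot"]).as_matrix();print(M,st["position"],st["joint_positions"])
mid=np.array([.534,.0365,0]);cx=np.array([.987,-.162,0])
for f in(.115,.07):
    g=mid-f*cx;g[2]=st["position"][2];print(f,g,(M.T@(g-st["position"]))*1000)
E
```

```text
time: 6.15
position: [0.4395, 0.3301, 0.2059]
tool_rot: [-2.96, -1.052, 0.004]
ft_force: [0.3, 0.4, 0.4]
grip_width: 0.004
grip_force: 0.0
time: 6.73
position: [0.4394, 0.3301, 0.206]
tool_rot: [-2.396, -2.029, 0.003]
ft_force: [-0.3, -0.2, 0.1]
grip_width: 0.003
grip_force: 0.0
relay [ 0.4198 -0.0092] resistor [ 0.3707 -0.1071] cup [0.3988 0.1071]
[[ 0.1705  0.9854 -0.0024]
 [ 0.9854 -0.1705 -0.0002]
 [-0.0006 -0.0024 -1.    ]] [0.4394 0.3301 0.2062] [ 0.1654  0.2279 -0.9704  1.6979  0.192   1.3198 -1.0126]
0.115 [0.4205 0.0551 0.2062] [-274.1474   28.222     0.101 ]
0.07 [0.4649 0.0478 0.2062] [-273.7575   73.2295   -0.0051]
```

```bash
python3 -m crank '[[[-33,-2,0,0,1],[-33,-2,0,0,1],[-33,-2,0,0,1],[-33,-1,0,0,1],[0,0,37,0,1],[0,0,37,0,1],[0,0,37,0,1],[0,0,37,0,1]]]'; python3 -m crank '[[[-35,8,0,0,1],[-35,9,0,0,1],[-35,9,0,0,1],[-35,9,0,0,1],[0,0,0,0,1]]]'; python3 -c "
from h import *;print(ctrl.get_state()['joint_positions'].round(3))"
```

```text
time: 7.45
position: [0.4107, 0.2008, 0.0583]
tool_rot: [2.405, 2.019, 0.002]
ft_force: [0.5, -1.7, -0.3]
grip_width: 0.006
grip_force: 0.0
time: 7.87
position: [0.4213, 0.0504, 0.0588]
tool_rot: [2.413, 2.01, -0.005]
ft_force: [0.1, 0.3, -0.3]
grip_width: 0.007
grip_force: 0.0
[ 0.618  0.036 -0.801  2.145  0.034  0.974 -0.384]
```

```bash
python3 -m crank '[[[0,0,8,0,1],[0,10,0,0,1],[0,10,0,0,1]]]'; python3 -m crank '[[[0,9,0,0,1],[0,9,0,0,1],[0,7,0,0,1],[0,0,0,0,1]]]'
```

```text
time: 8.12
position: [0.4404, 0.0552, 0.0507]
tool_rot: [-2.401, -2.024, 0.001]
ft_force: [0.4, 0.7, 0.2]
grip_width: 0.01
grip_force: 0.0
time: 8.45
position: [0.4671, 0.0505, 0.0517]
tool_rot: [-2.401, -2.025, -0.002]
ft_force: [-0.7, 0.3, 0.2]
grip_width: 0.008
grip_force: 0.0
```

```bash
python3 -m crank '[[[0,0,-4,0,1],[0,0,-4,0,1],[0,0,-4,0,1]]]'; python3 -m crank '[[[0,0,-4,0,1],[0,0,-4,0,1]]]'; python3 -m crank '[[[0,0,-4,0,1],[0,0,-4,0,1]]]'
```

```text
time: 8.7
position: [0.4646, 0.0502, 0.0637]
tool_rot: [-2.4, -2.026, 0.002]
ft_force: [1.2, 0.3, -4.1]
grip_width: -0.002
grip_force: 0.0
time: 8.87
position: [0.4647, 0.0501, 0.072]
tool_rot: [-2.4, -2.026, 0.002]
ft_force: [-0.8, 1.2, -4.8]
grip_width: 0.003
grip_force: 0.0
time: 9.03
position: [0.4651, 0.0499, 0.0801]
tool_rot: [-2.401, -2.026, 0.001]
ft_force: [-0.8, 0.9, -3.6]
grip_width: 0.004
grip_force: 0.0
```

The force is about 4 N down, so the sash is riding up. I'll continue most of the way and then measure.

```bash
python3 -m crank '[[[0,0,-7,0,1],[0,0,-7,0,1],[0,0,-7,0,1],[0,0,-7,0,1],[0,0,-7,0,1],[0,0,-7,0,1],[0,0,-7,0,1],[0,0,-7,0,1],[0,0,-4,0,1],[0,0,0,0,1]]]'
python3 - <<'E'
from h import *
from scipy.spatial.transform import Rotation as R
s,d=get_image("scene"),get_image("side")
cv2.imwrite("pics/s9.png",s["pixels"][:,:,::-1]);cv2.imwrite("pics/d9.png",d["pixels"][:,:,::-1])
a=s["pixels"][130:210,240:320,::-1];b=d["pixels"][260:325,250:330,::-1]
cv2.imwrite("pics/f1.png",np.hstack([cv2.resize(q,None,fx=5,fy=5,interpolation=cv2.INTER_CUBIC)[:325] for q in(a,b)]))
print(ctrl.get_state()["position"])
E
```

```text
time: 9.87
position: [0.4673, 0.0499, 0.1415]
tool_rot: [2.399, 2.024, 0.004]
ft_force: [0.1, 1.3, -0.3]
grip_width: 0.003
grip_force: 0.0
[0.46706069 0.04992033 0.14083253]
```

View pics/f1.png

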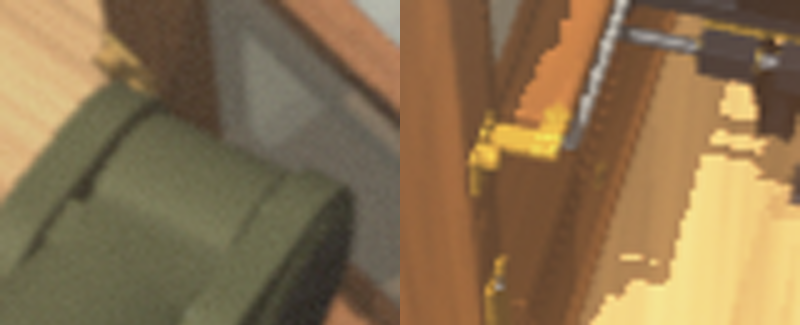

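The side view shows the lip's steel edge ending at ≈(284,289), just under the index point at ≈(283,282). I'll get the remaining gap from masks and known geometry, with no more pictures.

Run:
```python
from h import *
np.set_printoptions(precision=4,suppress=True)
s,d=get_image("scene"),get_image("side")
def pr(d,p):
    T=np.asarray(d["T"]);c=T[:3,:3].T@(np.array(p)-T[:3,3]);return np.array([c[0]/c[2]*d["fx"]+d["cx"],c[1]/c[2]*d["fy"]+d["cy"]]).round(1)
for z in(.265,.275,.285,.295,.305): print(z,"scene",pr(s,(.5607,.169,z)),"side",pr(d,(.5607,.169,z)))
def brass(im):
    h=cv2.cvtColor(im,cv2.COLOR_BGR2HSV);return (cv2.inRange(h,(20,130,110),(32,255,255))>0)
for f,r in(("scene0",(140,180,255,285)),("side0",(270,310,260,300))):
    m=brass(cv2.imread(f"pics/{f}.png"))[r[0]:r[1],r[2]:r[3]]
    print(f,r)
    for i,row in enumerate(m):
        if row.any(): print(r[0]+i,''.join('#' if v else '.' for v in row))
def white(im,lo):
    h=cv2.cvtColor(im,cv2.COLOR_BGR2HSV);return (h[...,1]<70)&(h[...,2]>lo)
for f in("side0","d9"):
    m=white(cv2.imread(f"pics/{f}.png"),110)
    print(f,[(v,*(np.flatnonzero(m[v,272:325])+272)[[0,-1]]) for v in range(232,316,3) if m[v,272:325].any()])
```

```text
0.265 scene [266.7 166.6] side [280.8 290.2]
0.275 scene [266.3 164.4] side [280.6 287.5]
0.285 scene [266.  162.2] side [280.5 284.7]
0.295 scene [265.6 160. ] side [280.3 282. ]
0.305 scene [265.2 157.7] side [280.1 279.1]
scene0 (140, 180, 255, 285)
153 .......#......................
side0 (270, 310, 260, 300)
281 .....................#..................
282 ...................####.................
283 ...................#####................
284 ...................####.................
285 ..........##.......###..................
286 ......##.#############..................
287 .........##############.................
288 .........#############..................
289 .....####....#########..................
290 ......###.......#####...................
291 ....##.##...............................
side0 [(232, np.int64(278), np.int64(289)), (235, np.int64(276), np.int64(311)), (238, np.int64(275), np.int64(310)), (241, np.int64(274), np.int64(309)), (244, np.int64(273), np.int64(308)), (247, np.int64(272), np.int64(307)), (250, np.int64(272), np.int64(306)), (253, np.int64(272), np.
[... 759 characters left out ...]
35, np.int64(272), np.int64(304)), (238, np.int64(272), np.int64(303)), (241, np.int64(272), np.int64(301)), (244, np.int64(272), np.int64(324)), (247, np.int64(272), np.int64(299)), (250, np.int64(272), np.int64(306)), (253, np.int64(272), np.int64(297)), (256, np.int64(272), np.int64(296)), (259, np.int64(272), np.int64(295)), (262, np.int64(272), np.int64(294)), (265, np.int64(291), np.int64(293)), (268, np.int64(290), np.int64(308)), (271, np.int64(290), np.int64(324)), (274, np.int64(288), np.int64(290)), (277, np.int64(288), np.int64(289)), (280, np.int64(286), np.int64(288)), (283, np.int64(286), np.int64(287)), (286, np.int64(284), np.int64(285)), (289, np.int64(283), np.int64(284))]
```

Run:
```python
from h import *
s,d=get_image("scene"),get_image("side")
def pr(d,p):
    T=np.asarray(d["T"]);c=T[:3,:3].T@(np.array(p)-T[:3,3]);return np.array([c[0]/c[2]*d["fx"]+d["cx"],c[1]/c[2]*d["fy"]+d["cy"]]).round(1)
m=np.array([.5342,.0365,0]);cx=np.array([.987,-.162,0]);cy=np.array([.162,.987,0])
W=lambda x,y,z:m+(x+.152)*cx+y*cy+[0,0,z]
for z in(.275,.285,.295,.305):
    print(z,*[(n,pr(s,W(*q,z)),pr(d,W(*q,z))) for n,q in(("base",(-.12,.162)),("corner",(-.147,.162)),("tip",(-.147,.135)))])
for n,q in(("jambtop FL",(-.12,.18,.488)),("FR of left jamb",(-.12,.144,.488)),("plinth FL foot",(-.125,.186,.0)),("lipL bottom",(-.152,.125,.172)),("lipR bottom",(-.152,-.125,.172))): print(n,pr(s,W(*q)),pr(d,W(*q)))
im=cv2.imread("pics/scene0.png");h=cv2.cvtColor(im,cv2.COLOR_BGR2HSV)
print("hue (HSV h), rows 142-176, cols 252-282; '.' where v low or hue<16")
for v in range(142,176): print(v,' '.join(f"{h[v,u,0]:2d}" if h[v,u,0]>=14 and h[v,u,1]>90 and h[v,u,2]>60 else ' .' for u in range(252,283)))
```

```text
0.275 ('base', array([267.5, 147.6]), array([265.2, 294.8])) ('corner', array([257.6, 155.7]), array([277.1, 297.2])) ('tip', array([266.5, 164.3]), array([280.5, 287.5]))
0.285 ('base', array([267.1, 145.3]), array([264.9, 292.1])) ('corner', array([257.2, 153.4]), array([277. , 294.5])) ('tip', array([266.1, 162.1]), array([280.3, 284.7]))
0.295 ('base', array([266.7, 142.9]), array([264.6, 289.3])) ('corner', array([256.7, 151.1]), array([276.8, 291.7])) ('tip', array([265.7, 159.9]), array([280.2, 281.9]))
0.305 ('base', array([266.3, 140.5]), array([264.3, 286.5])) ('corner', array([256.3, 148.8]), array([276.6, 288.9])) ('tip', array([265.3, 157.6]), array([280. , 279.1]))
jambtop FL [251.2  83.1] [255.9 235.3]
FR of left jamb [265.   96.2] [261.4 221.6]
plinth FL foot [268.  194.7] [270.7 367.6]
lipL bottom [271.5 189.8] [285.4 311. ]
lipR bottom [351.8 269.5] [310.7 233.7]
hue (HSV h), rows 142-176, cols 252-282; '.' where v low or hue<16
142 16 16 16 15 16 16 17 16 17 18 18 18 18 18 18 18 15 14  . 14  . 15 15  .  . 15  . 15 14  . 15
143 17 16 16 16 16 15 16 17 17 18 18 18 17
[... 2458 characters left out ...]
 15  .  .  .  .  . 14
169 14 15 15 16 16 16 17 16 16 18 18 18 19 18 18 18 17 17 17 17 19 16  . 14 15  . 15  .  . 14  .
170 14 16 17 16 16 16 16 17 16 17 18 18 18 18 18 18 18 18 17 19 18 17 15 14 15  .  . 15  .  .  .
171 17 17 16 17 16 17 17 17 16 16 16 17 18 18 18 18 18 16 16 17 18 15 14 14  . 17 15  . 15 15 14
172 16 16 16 16 18 17 18 17 18 17 17 16 17 18 18 18 18 16 18 17 18 17 15  . 14  .  . 15  . 15 15
173 15 17 16 17 18 17 17 18 18 18 17 16 17 17 17 17 16 16 18 18 18 18 15  .  . 15  . 14 14  .  .
174 16 17 17 18 17 17 18 18 18 18 18 17 17 17 16 16 16 17 17 16 17 17 17 15 14 16  . 15 15 14  .
175 15 16 16 17 18 18 18 17 18 18 18 18 18 17 16 16 15  .  .  . 19 16 15  .  . 14  .  . 14  .  .
```

Taken together, both views and the known geometry (tip 10 mm beyond the lip end and 5 mm behind its edge) put the index at z ≈ 0.295. The earlier scene "tip" was a strip of desk. About 35 mm of travel is left, so I'll raise 30 mm, lower the tool clear and re-measure.

```bash
python3 -m crank '[[[0,0,-6,0,1],[0,0,-6,0,1],[0,0,-6,0,1],[0,0,-6,0,1],[0,0,-4,0,1],[0,0,-2,0,1],[0,0,0,0,1],[0,0,0,0,1]]]'
python3 - <<'E'
from h import *
d=get_image("side");cv2.imwrite("pics/d10.png",d["pixels"][:,:,::-1])
h=cv2.cvtColor(d["pixels"],cv2.COLOR_RGB2HSV).astype(int)
def pr(d,p):
    T=np.asarray(d["T"]);c=T[:3,:3].T@(np.array(p)-T[:3,3]);return np.array([c[0]/c[2]*d["fx"]+d["cx"],c[1]/c[2]*d["fy"]+d["cy"]]).round(1)
m=np.array([.5342,.0365,0]);cx=np.array([.987,-.162,0]);cy=np.array([.162,.987,0])
W=lambda x,y,z:m+(x+.152)*cx+y*cy+[0,0,z]
for z in(.275,.285,.295): print(z,"lip corner",pr(d,W(-.152,.125,z)))
for v in range(262,296): print(v,''.join('W' if h[v,u,1]<80 and h[v,u,2]>90 else 'B' if 20<=h[v,u,0]<=32 and h[v,u,1]>130 and h[v,u,2]>110 else 'o' if h[v,u,0]<20 and h[v,u,2]>190 else '.' for u in range(262,302)))
print(ctrl.get_state()["position"])
E
```

```text
time: 10.83
position: [0.4668, 0.0499, 0.1707]
tool_rot: [2.399, 2.025, 0.003]
ft_force: [-0.6, 0.8, -1.1]
grip_width: 0.008
grip_force: 0.0
0.275 lip corner [283.9 284.4]
0.285 lip corner [283.8 281.6]
0.295 lip corner [283.6 278.8]
262 ......W...........oooooo...WWW..........
263 ..................oooooo...WWW..........
264 ..................oooooo..WWW...........
265 .................ooooooo..WWW...........
266 ...............oooooooo...WWW...........
267 ...............oooooooo..WWW............
268 ...............oooooooo..WWW............
269 .............ooooooooo...WWW............
270 .............ooooooooo..WWW.............
271 .............ooooooooo..WWW.............
272 .............oooooooo...WWW.............
273 ............ooooooooo..WWW..............
274 ...........oooooooooo..WWW..............
275 ...............ooooo...WWW..............
276 .................ooo..WWW...............
277 .......WW.............WWW...............
278 .......WWWWWWW.......WWWW...............
279 ........WWWWWWWWWWW.WWWW................
280 ..............WWWWWoWWWW................
281 ...................ooWW.................
282 .................BBBB...................
283 .................BBBBo..................
284 .................oBBB...................
285 .......oBooo....ooBBo...................
286 ....BB.oBBBBBooooBBB....................
287 ......oBBBBBBBBBBBBB....................
288 ......oBBBBBBBBBBBBB....................
289 ...BBBBo.oBBBBBBBBBB....................
290 ..ooBBBo......BBBBB.....................
291 ..BoBBBo..........o.....................
292 ..o.ooB.................................
293 ........................................
294 ........................................
295 ........................................
[0.4666881  0.04995043 0.17058017]
```

The lip's lower corner (≈284,281) now sits just above the blade's point (≈281,281.5), which is about level by my estimate. I'll withdraw downwards and check from close with the wrist camera at two stations.

```bash
cat > shot.py <<'E'
import sys,pickle
from h import *
from scipy.spatial.transform import Rotation as R
st=ctrl.get_state();w=get_image("wrist")
M=np.eye(4);M[:3,:3]=R.from_rotvec(st["tool_rot"]).as_matrix();M[:3,3]=st["position"]
w["T"]=M@np.asarray(w["T_tool_cam"]);pickle.dump(w,open(sys.argv[1]+".pkl","wb"));cv2.imwrite(f"pics/{sys.argv[1]}.png",w["pixels"][:,:,::-1])
E
python3 -m crank '[[[0,0,8,0,1],[0,0,8,0,1],[0,-16,0,0,1],[0,-15,0,0,1],[0,-15,0,0,1]]]'; python3 -m crank '[[[34,0,0,0,1],[33,0,0,0,1],[33,0,0,0,1],[0,0,-34,0,1],[0,0,-34,0,1],[0,0,-34,0,1],[0,0,-34,0,1],[0,0,-34,0,1],[0,0,-30,0,1],[0,0,0,0,1]]]' ; python3 shot.py w1;  python3 -m crank '[[[25,0,0,0,1],[25,0,0,0,1],[0,0,0,0,1],[0,0,0,0,1]]]'; python3 shot.py w2
python3 - <<'E'
from h import *
import pickle
m=np.array([.5342,.0365,0]);cx=np.array([.987,-.162,0]);cy=np.array([.162,.987,0])
W=lambda x,y,z:m+(x+.152)*cx+y*cy+[0,0,z]
def pr(d,p):
    T=np.asarray(d["T"]);c=T[:3,:3].T@(np.array(p)-T[:3,3]);return np.array([c[0]/c[2]*d["fx"]+d["cx"],c[1]/c[2]*d["fy"]+d["cy"]]).round(1)
for n in("w1","w2"):
    d=pickle.load(open(n+".pkl","rb"));print(n,"tip",pr(d,W(-.147,.135,.295)),"lip top corner",pr(d,W(-.152,.125,.305)),"lip R",pr(d,W(-.152,-.125,.305)))
    h=cv2.cvtColor(d["pixels"],cv2.COLOR_RGB2HSV)
    b=cv2.inRange(h,(20,120,80),(34,255,255));nn,l,s,c=cv2.connectedComponentsWithStats(b)
    print([tuple(int(v) for v in q) for q in s[1:] if q[4]>15])
E
```

```text
time: 11.3
position: [0.4194, 0.0578, 0.1526]
tool_rot: [-2.4, -2.025, 0.001]
ft_force: [-0.3, 0.4, 0.3]
grip_width: 0.003
grip_force: 0.0
time: 12.13
position: [0.4397, 0.1571, 0.3588]
tool_rot: [2.398, 2.023, 0.011]
ft_force: [0.5, -0.3, -0.8]
grip_width: 0.007
grip_force: 0.0
time: 12.52
position: [0.4448, 0.2065, 0.3521]
tool_rot: [-2.396, -2.029, 0.003]
ft_force: [-0.1, -1.4, 0.7]
grip_width: 0.004
grip_force: 0.0
w1 tip [538.3 197.1] lip top corner [536.  219.7] lip R [488.6 586.2]
[(69, 0, 5, 10, 21), (95, 28, 6, 20, 27), (91, 37, 6, 16, 28), (116, 45, 9, 30, 48), (97, 58, 10, 31, 86), (387, 135, 7, 46, 111), (525, 157, 23, 23, 405), (7, 174, 34, 62, 439), (130, 185, 5, 8, 34), (386, 184, 12, 63, 187), (526, 196, 6, 4, 16), (82, 389, 56, 29, 436), (302, 394, 198, 24, 2367), (26, 400, 59, 16, 361), (139, 400, 91, 18, 611), (231, 400, 60, 18, 492)]
w2 tip [540.6 290.5] lip top corner [538.  315.4] lip R [489.4 652.6]
[(68, 0, 20, 66, 210), (94, 29, 19, 64, 159), (102, 82, 6, 16, 43), (126, 90, 9, 31, 75), (111, 99, 6, 13, 24), (108, 101, 9, 31, 95), (375, 108, 3, 7, 20), (20, 217, 31, 55, 347), (394, 241, 8, 42, 98), (527, 252, 24, 22, 413), (529, 281, 13, 11, 71), (339, 360, 4, 7, 17), (32, 394, 475, 24, 4407)]
```

Run:
```python
import pickle,cv2,numpy as np
for n,r0 in(("w1",150),("w2",246)):
    h=cv2.cvtColor(pickle.load(open(n+".pkl","rb"))["pixels"],cv2.COLOR_RGB2HSV).astype(int)
    print(n,"cols 505-584; B brass, digit = value/26")
    for v in range(r0,r0+84,1 if 0 else 2): print(v,''.join('B' if 19<=h[v,u,0]<=34 and h[v,u,1]>110 and h[v,u,2]>70 else 'W' if h[v,u,1]<60 else str(min(9,h[v,u,2]//26)) for u in range(505,585)))
```

```text
w1 cols 505-584; B brass, digit = value/26
150 55544332222222222222222222222222222222222222222222222222222222222222222222222222
152 55443332222222222222222222222222223222222222222222222222222222222222222222222222
154 554433222222222222222223333333333333333333333333333333333333333333BB333333333222
156 333322222222222222222224BBBBB6BBBBBBBBBBBBBBBBB6B6BBB666BB6BB6B6B66BBBB666BBB432
158 2222222222222222222222BBBBBBBBBBBBBBBBBBBBB6BB6B66BBBB6BB666BB6BBBB6BBBB666B6532
160 2222222222222222222222BBBBBBBBBBBBBBBBBBBBBBBBBBBBBBBBBBBBBBBBBBBBBBBBBBBBBBBB32
162 2222222222222222222222BBBBBBBBBBBBBBBBBBBBBBBBBBBBBBBB6BBBBBBBBBBBB6BBBBBBBBB532
164 3333333332222222222222BBBBBBBBBBBBBBBBBBBBBBBBBBBBBBBBBBBBBBBBBBBBBBBBBBBBB66532
166 344444444333333332222BBBBBBBBBBBBBBBBBBBBBBBBBBBBBBBBBBBBBBBBB6B6BBBBB6BBBBBBB32
168 344444444433333333322BBBBBBBBBBBBBBBBBBBBBBB7B776B7BBBBB777BB7BB6BBBBBBBBBBBB422
170 344444444333333433322BBBBBBBBBBBBBBBBBBBBBBBBBBBBBB7BBBBB7B7BBBBBBBBBBBBBBBB5BB2
172 44444444433333333332BBBBBBBBBBBBBBBBBBBBBBB7BBBBBBB7B77BBBBBBBBBBBBBBBBBBBBB5322
174 44444444433333333332BBBBBBBBBBBBB
[... 5425 characters left out ...]
44444444444433222222
314 3333333333WWWWWWWWWWWW3222233333334445444555555555555555555554444544555555433333
316 3333333332WWWWWWWWWWWW3222233333444555545566666666666666666655555555555666654333
318 3333333332WWWWWWWWWWWW2222223334455566666666666666666666666666666666666666665433
320 333333332WWWWWWWWWWWWW2222222233344444555555555555555555555555555444444555554333
322 WWWWWWWWWWWWWWWWWWWWWWWWWWWWWWWWWWWWWWWWWWWWWWWWWWWWWWWWWWWWWWWWWWWWWWWWWWWWWWWW
324 WWWWWWWWWWWWWWWWWWWWWWWWWWWWWWWWWWWWWWWWWWWWWWWWWWWWWWWWWWWWWWWWWWWWWWWWWWWWWWWW
326 WWWWWWWWWWWWWWWWWWWWWWWWWWWWWWWWWWWWWWWWWWWWWWWWWWWWWWWWWWWWWWWWWWWWWWWWWWWWWWWW
328 WWWWWWWWWWWWWWWWWWWWWWWWWWWWWWWWWWWWWWWWWWWWWWWWWWWWWWWWWWWWWWWWWWWWWWWWWWWWWWWW
```

Run:
```python
from h import *
import pickle
a,b=[pickle.load(open(n+".pkl","rb")) for n in("w1","w2")]
for n,p,q in(("tip",(531.5,209),(532.5,300)),("lip bottom corner",(514,214),(516.5,302)),("lip top corner",(536,221.5),(539,315))):
    print(n,tri(a,p,b,q))
d=get_image("side");h=cv2.cvtColor(d["pixels"],cv2.COLOR_RGB2HSV)
m=(h[...,1]<80)&(h[...,2]>90)
print("side lip edge now",[(v,*(np.flatnonzero(m[v,278:300])+278)[[0,-1]]) for v in range(268,284) if m[v,278:300].any()])
```

```text
tip (array([0.55836937, 0.16221395, 0.29172652]), np.float64(0.00035400463429662834))
lip bottom corner (array([0.55213998, 0.15900694, 0.28487463]), np.float64(7.408632047175969e-05))
lip top corner (array([0.55707592, 0.15732467, 0.30005649]), np.float64(0.00020017957629191117))
side lip edge now [(268, np.int64(287), np.int64(289)), (269, np.int64(287), np.int64(289)), (270, np.int64(286), np.int64(288)), (271, np.int64(286), np.int64(288)), (272, np.int64(286), np.int64(288)), (273, np.int64(285), np.int64(287)), (274, np.int64(285), np.int64(287)), (275, np.int64(284), np.int64(287)), (276, np.int64(284), np.int64(286)), (277, np.int64(284), np.int64(286)), (278, np.int64(283), np.int64(286)), (279, np.int64(278), np.int64(285)), (280, np.int64(278), np.int64(285)), (281, np.int64(283), np.int64(284))]
```

The wrist stereo puts the index at z = 0.292 and the lip's middle at 0.293–0.295, which is within tolerance. The sash hasn't moved since I withdrew, and the arm is clear, so I'm handing in.

```bash
python3 -c "
from bench import job;print(job.close_job())"
```

```text
the job is handed in; nothing more can be done
None
```

I threw the lever key fully over, then pushed the sash up from beneath its lip with the top of the gripper body. By wrist-camera measurement the lip stands about 1–3 mm above the index height (limit 9 mm). The arm is clear and the job is handed in; the hand-in returned no verdict, and I did not re-check the loose parts by camera, though there were no signs of contact with them.

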